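# Clear the drilling board and gauge its bore

### The arm

A 6-joint arm with a two-finger parallel gripper is mounted at the origin on the work surface. World frame = base frame: x ahead of the robot, y to its left, z up, the work surface at z = 0. Lengths are in m, angles in rad, forces in N, time in s.
With the tool pointing down it reaches from about 0.375 to 0.975 m from the base axis. Payload 3.8 kg.
Tool frame: the origin (TCP) lies between the finger pads; the fingertips stand 8 mm ahead of it and the grasp point (between the pads) lies 11 mm behind it (tcp_to_tips is the distance from the TCP to the fingertips, in m); z points along the fingers, y is the line along which they close (so a half turn about z gives the same grasp; the last joint's range is limited). The gripper opens to 85 mm and grips with 20 to 120 N. Pads are 22 mm wide; open, the fingers measure 114 mm over their backs; the gripper's body (76 mm by 85 mm) begins 54 mm behind the grasp point. The pads swing forward as they close: fully open they stand 13 mm farther back than shut.
Start: joints at [1.242, 0.264, 1.604, -0, 1.274, -0.037], TCP at [0.194, 0.646, 0.239] pointing down, gripper open.
Joint ranges: [-2.63, 2.63], [-0.94, 2.18], [0.31, 2.57], [-1.31, 4.45], [0, 2.66], [-2.55, 2.55]. Speed limits (rad/s): [2.57, 2.57, 3.14, 3.14, 3.14, 3.14].

### API

Orientations are given as a rotation vector (axis times angle).
In Python, from workcell import * gives the robot as it stands.
- The arm moves only by the tool move_arm, never from a script. Its argument "series" is one flat list of numbers, 7 for each row, row after row: the finger opening in cm, from 0 to 8.54, then the shift along the tool's x, y, z in cm, then the turn, a rotation vector about the tool's x, y, z in degrees. A call has 1 to 5 rows; each row shifts and turns the commanded pose from where the row before left it, along the tool's axes as they then stand; what a row does not reach is not made up. A row lasts 1/8 s, in which the tool goes at most 62.5 mm and 10.7 degrees, less where a joint would pass 70% of its speed; a pose out of reach is approached as far as the arm can. A call is refused whole if a number of a shift passes 6.25 or a number of a turn 10.7, either way. A call with a gripper value outside its range is refused whole. The fingers move at their own pace and stop on an object; "grip_force" is the grip in N (left out, the last holds). Time passes only in rows, so rows that do not move let the fingers close. It gives the time, the measured TCP pose, the force, the opening and the grip force at its end, in the units of the state.
- read_state(): the state, without advancing time (a new reading comes with each control period).
- read_camera(name): name is "scene" or "top" or "wrist"; returns the picture (420x560x3 uint8, red, green, blue); there is no depth.
- calibration(name): a dict with "camera_matrix" (3x3 intrinsics, pixels), "rvec" (rotation vector, rad) and "tvec" (3), from world to camera coordinates, as OpenCV has them. Camera axes: x right, y down, z forward; pixel columns grow to the right and rows downward; lengths in m; the calibration is good to about 2 mm. A picture is of the moment at which its call begins: read the wrist's pose just before it. calibration takes no time and is no camera call; for the wrist camera it gives the pose at the moment of the call.
- finish_job(): hands the job in; it is judged then, once.
The state is a dict: "time": time; "q": joint angles; "joint_vel": joint speeds; "joint_torque": joint torques, N m; "tool_pos": TCP position; "tcp_rot": TCP orientation; "wrist_force": force on the tool from outside, world axes, zero at the start; "torque": the same for the moment, N m; "width": opening from 0.0 (shut) to 1.0 (fully open); "grip_force": force on a finger pad.
Only numpy, scipy, OpenCV 4.12 (cv2) and the standard library are available. Lean on these libraries where they do the work, as an engineer would, in place of code of your own. Each camera call takes 0.05 s, during which the arm holds its last target. There are 200 camera calls.

### The job

Using the wooden push block, sweep the three wooden offcuts along the drilling board into its tray, without touching the offcuts with the gripper, and stand the push block upright back on the bench. Then take the square-headed gauge pin from the rack and set it fully home, shoulder down on the steel, in the one bore of the board that it fits (the middle-sized of the three), and let go. Leave the two round-headed punches, the jar and the oilstone where they are.

Things in the scene. Friction and masses are not known exactly. Their poses are not given: they have to be found in the camera images.
- board: fixed wooden drilling board, turned up to 0.3 rad, ending in a catch tray at its far end. Origin on the bench under the deck's middle; x along the board to the tray. Deck top z = 50, x -110 (open near end) to 110, clear width 150 (y -75 to 75). Side curbs 10 wide, top z = 62, flank deck and tray (170 over all).
- deck_edge (a point): middle of the deck's far edge, where it drops to the tray (board x = 110, z = 50)
- tray_floor (a point): middle of the tray's floor (board x = 180, z = 10). The open-topped tray spans board x 110 to 250, width 150; its end wall is 10 thick, top z = 62
- bore_narrow: fixed square steel block, 40 x 40 x 50 tall, top flush with the deck, with an upright round through hole at its centre, about 9 in diameter: too narrow for the pin. Origin: centre of its underside, on the hole's axis. The three bore blocks sit side by side across the board's middle, 40 apart, in any order.
- bore_middle: fixed square steel block, 40 x 40 x 50 tall, top flush with the deck, with an upright round through hole at its centre, 13.6 in diameter: the one that fits the gauge pin's 12 mm stem. Origin: centre of its underside, on the hole's axis. The three bore blocks sit side by side across the board's middle, 40 apart, in any order.
- bore_wide: fixed square steel block, 40 x 40 x 50 tall, top flush with the deck, with an upright round through hole at its centre, about 22 in diameter: too wide for the pin. Origin: centre of its underside, on the hole's axis. The three bore blocks sit side by side across the board's middle, 40 apart, in any order.
- push_block: loose wooden push block, about 0.25 kg, standing on the bench left or right of the board. Foot 28 (x) x 136 (y) x 30 tall; on it a darker upright grip rib 22 (x) x 70 (y), from z = 30 to z = 75. Same front and back: it sweeps with either of its long faces. Origin: centre of its underside, y along its length, z up.
- rack: fixed wooden pin rack, on the other side of the board from the push block: 60 (x) x 160 (y) x 55 tall, with three equal upright holes 50 apart in a row along y, 15 in diameter, 50 deep. Origin: centre of its underside.
- gauge_pin: loose steel gauge pin, about 0.12 kg, in any of the rack's holes: square head 22 x 22 x 55 tall (sides in line with the rack's). Round stem, diameter 12, 45 long, chamfered tip, hangs in the rack hole; the shoulder under the head rests on the rack's top. Origin: centre of the stem's tip, z up; shoulder at z = 45.
- punch_dome: steel punch in the rack, round head 22 in diameter and 53 tall with a domed top; to be left alone. Round stem, diameter 12, 45 long, chamfered tip, hangs in the rack hole; the shoulder under the head rests on the rack's top. Origin: centre of the stem's tip, z up; shoulder at z = 45.
- punch_flat: steel punch in the rack, round waisted head 22 in diameter and 55 tall with a flat top; to be left alone. Round stem, diameter 12, 45 long, chamfered tip, hangs in the rack hole; the shoulder under the head rests on the rack's top. Origin: centre of the stem's tip, z up; shoulder at z = 45.
- offcut_a: loose wooden offcut on the deck, 60 x 28 x 22 tall, about 30 g. Origin: centre of its underside. The three offcuts lie flat, apart from one another, anywhere on the deck except its first 50 mm at the near end (x below -60 of the board), which is clear.
- offcut_b: loose wooden offcut on the deck, 54 x 34 x 20 tall, about 30 g. Origin: centre of its underside.
- offcut_c: loose L-shaped wooden offcut on the deck, 58 x 34 x 22 tall, about 30 g. Origin: about the centre of its underside.
- jar: closed amber glass jar, diameter 66, 90 tall, loose bystander. Origin: centre of its underside.
- oilstone: grey oilstone, 50 x 150 x 25 tall, loose bystander. Origin: centre of its underside.
Mind the look-alikes: they are no part of the job. What is shaped like the offcut_b but turquoise is not meant. What is shaped like the bore_middle but turquoise is not meant.

How it is judged:
By the outcome, as a careful person would: the job done as asked, in the order asked, and still so for the second after the job is handed in, with the robot touching nothing.
It also fails if it takes over 72 s, if anything falls off the work surface, if the arm or the gripper's body presses on something with over 40 N, if the wrist force passes 120 N, or if a joint passes its speed limit or range.

## Working session

There is one attempt and no reset: what is moved stays moved. The work goes in short steps, Python scripts to look and compute and a tool call to move; the robot and the scene stay as the last step left them, time stands still between calls to the robot, and variables do not carry over. Pictures are saved under pics/ and viewed, at most 10 in all, crops included, and the job is handed in when it is done.

Besides the shell and the picture viewer there is one more tool, called after "Emit:" as a command line: name --argument value ..., lists and objects as JSON in quotes. move_arm: Moves the arm, as the interface text tells. Its arguments: {"type":"object","properties":{"series":{"type":"array"},"grip_force":{"type":"number"}},"required":["series"]}

```bash
ls; mkdir -p pics
python3 - <<'E'
from workcell import *
import cv2
s=read_state();print(s['time'],s['tool_pos'],s['tcp_rot'],s['width'])
for n in ("scene","top"):
    cv2.imwrite(f"pics/{n}0.png",cv2.cvtColor(read_camera(n),cv2.COLOR_RGB2BGR))
    c=calibration(n);print(n,c)
E
```

```text
pics
0.0 [0.19396784 0.64578082 0.23793314] [-0.45665784 -3.107841    0.00352508] 0.9967896563094407
scene {'camera_matrix': array([[461.13399131,   0.        , 277.14362078],
       [  0.        , 461.13399131, 214.78380836],
       [  0.        ,   0.        ,   1.        ]]), 'rvec': array([ 1.57084304,  1.80502913, -0.86743821]), 'tvec': array([ 0.09035444, -0.29792893,  1.64213316])}
top {'camera_matrix': array([[525.42597802,   0.        , 288.458511  ],
       [  0.        , 525.42597802, 207.87021184],
       [  0.        ,   0.        ,   1.        ]]), 'rvec': array([ 2.18012465, -2.16910089,  0.14701767]), 'tvec': array([-0.01312125,  0.58141853,  1.10603485])}
```

View pics/top0.png

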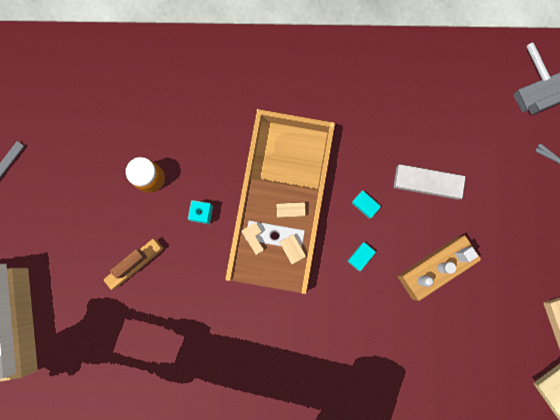

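View pics/scene0.png

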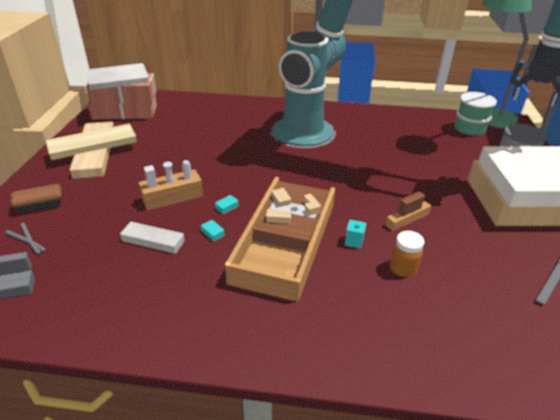

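The top view shows the board at (230-335, 110-293), tray up (+x). The push block is at (135,263) and the rack at (440,267), with the square head apparently at its far right (472,254). I'll zoom in.

```bash
cat > h.py <<'E'
from workcell import *
import cv2, numpy as np
from scipy.spatial.transform import Rotation as R
def pix2w(n,uv,z,c=None):
    c=c or calibration(n); Rm=cv2.Rodrigues(np.array(c['rvec']))[0]; t=np.array(c['tvec'])
    d=Rm.T@np.linalg.solve(c['camera_matrix'],np.array([uv[0],uv[1],1.])); o=-Rm.T@t
    return o+d*(z-o[2])/d[2]
def w2pix(n,p,c=None):
    c=c or calibration(n)
    return cv2.projectPoints(np.array(p,float).reshape(-1,3),np.array(c['rvec']),np.array(c['tvec']),c['camera_matrix'],None)[0][:,0]
def snap(n,f):
    c=calibration(n); im=cv2.cvtColor(read_camera(n),cv2.COLOR_RGB2BGR); cv2.imwrite(f,im); return im,c
E
python3 - <<'E'
import cv2,numpy as np
im=cv2.imread('pics/top0.png')
def cr(x,y,w,h,s): return cv2.resize(im[y:y+h,x:x+w],None,fx=s,fy=s,interpolation=cv2.INTER_CUBIC)
a=cr(222,105,120,200,3)      #360x600
b=cr(98,230,75,65,4)    # 300x260
c=cr(392,225,100,85,4)    # 400x340
o=np.zeros((600,770,3),np.uint8); o[:600,:360]=a; o[:260,365:665]=b; o[260:600,365:765]=c
cv2.imwrite('pics/crop1.png',o)
E
```

```text
(no output)
```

View pics/crop1.png

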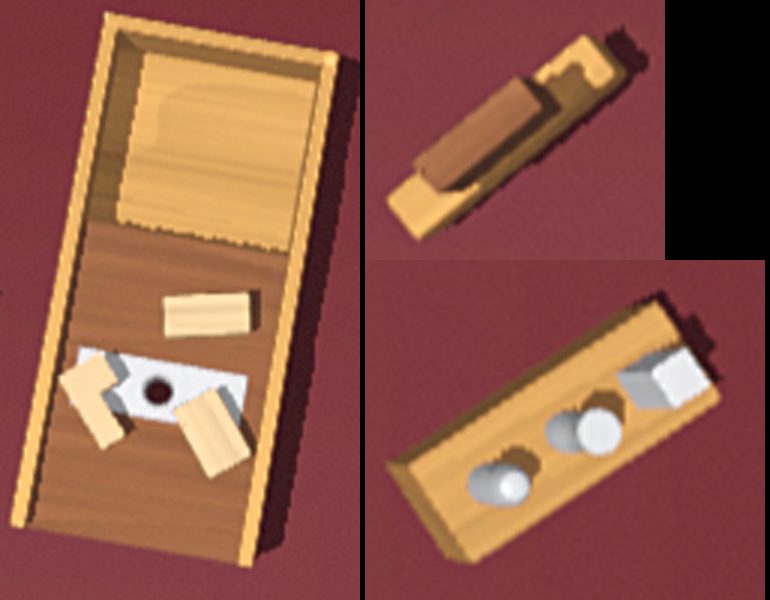

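The crop shows: board curb corners (257,110), (334,123), (226,280), (305,294). The hole in the middle block looks wide (~20 mm), and the other two bores are hidden under offcuts. The square pin is the right-hand one in the rack. Next I fit the poses.

```bash
cat > fit.py <<'E'
from h import *
def fit(n,loc,px,name):
    W=np.array([pix2w(n,p,l[2]) for p,l in zip(px,loc)])[:,:2]; L=np.array(loc)[:,:2]
    a,b=L-L.mean(0),W-W.mean(0); th=np.arctan2((a[:,0]*b[:,1]-a[:,1]*b[:,0]).sum(),(a*b).sum())
    Rm=np.array([[np.cos(th),-np.sin(th)],[np.sin(th),np.cos(th)]]); t=W.mean(0)-Rm@L.mean(0)
    print(name,t.round(4),round(th,4),'res mm',((W-(L@Rm.T+t))*1e3).round(1).tolist()); return t,th
E
python3 - <<'E'
from fit import *
A=lambda p:(p[0]/3+222-.33,p[1]/3+105-.33)
B=lambda p:((p[0]-365)/4+98-.37,p[1]/4+230-.37)
C=lambda p:((p[0]-365)/4+392-.37,(p[1]-260)/4+225-.37)
t,th=fit('top',[(.26,.085,.062),(.26,-.085,.062),(-.11,.085,.062),(-.11,-.085,.062)],[A(p) for p in [(105,13),(338,55),(11,522),(251,561)]],'board')
Rm=np.array([[np.cos(th),-np.sin(th)],[np.sin(th),np.cos(th)]])
for nm,p,z in [('hole',(157,391),.05),('steelUL',(79,347),.05),('steelUR',(248,376),.05),('edgeL',(88,224),.05),('edgeR',(288,250),.05)]:
    print(nm,(Rm.T@(pix2w('top',A(p),z)[:2]-t)*1e3).round(1))
fit('top',[(-.014,.068,.03),(-.014,-.068,.03),(.014,-.068,.03),(.014,.068,.03)],[B(p) for p in [(387,203),(420,240),(625,72),(585,35)][:1]+[(420,240),(625,72),(585,35)]][0:0] or [B((420,240)),B((625,72)),B((585,35)),B((387,203))],'block')
fit('top',[(-.011,.035,.075),(-.011,-.035,.075),(.011,-.035,.075),(.011,.035,.075)],[B(p) for p in [(446,187),(547,105),(517,77),(415,163)]],'rib')
fit('top',[(-.03,.08,.055),(-.03,-.08,.055),(.03,-.08,.055),(.03,.08,.055)],[C(p) for p in [(470,562),(720,395),(660,303),(408,468)]],'rack')
fit('top',[(-.011,.011,.11),(-.011,-.011,.11),(.011,-.011,.11),(.011,.011,.11)],[C(p) for p in [(675,408),(714,380),(686,346),(658,362)]],'pin')
for p in [(513,483),(600,430)]: print(pix2w('top',C(p),.108))
print('jar',pix2w('top',(142,172),.09))
s=read_state();r=R.from_rotvec(s['tcp_rot']).as_matrix();print(r.round(3))
E
```

```text
board [0.523  0.0195] -0.1687 res mm [[-1.6, 0.1], [-2.2, 0.2], [0.7, -0.9], [3.1, 0.6]]
hole [-1.7  0.8]
steelUL [19.4 60.7]
steelUR [ 19.9 -60.8]
edgeL [107.3  70.2]
edgeR [113.8 -73.8]
block [0.4595 0.3217] 0.7165 res mm [[0.8, 0.5], [0.8, -2.2], [-0.6, 1.3], [-0.9, 0.3]]
rib [0.4613 0.3216] 0.7255 res mm [[3.9, -2.0], [-0.6, 0.6], [-2.8, 1.8], [-0.4, -0.4]]
rack [ 0.4543 -0.3338] 0.5716 res mm [[0.3, 1.1], [1.4, 0.3], [-0.4, -1.8], [-1.4, 0.3]]
pin [ 0.4833 -0.3773] 0.5281 res mm [[-2.0, 0.8], [1.0, -0.5], [-1.0, 2.1], [2.0, -2.4]]
[ 0.42854513 -0.29004283  0.108     ]
[ 0.45510575 -0.33478351  0.108     ]
jar [0.64745513 0.29316905 0.09      ]
[[-0.958  0.288 -0.001]
 [ 0.288  0.958 -0.002]
 [ 0.    -0.002 -1.   ]]
```

```bash
cat > plan.py <<'E'
from h import *
import json
# rows from the measured pose to (pos, tool-y yaw), straight down tool
def plan(pos,yaw,width,n,s=None,start=None):
    s=s or read_state(); p=np.array(s['tool_pos'],float); Q=R.from_rotvec(s['tcp_rot'])
    if start is not None: p,Q=start
    def down(y): # y axis (cos,sin,0), z down, x = y x z
        Y=np.array([np.cos(y),np.sin(y),0]); Z=np.array([0,0,-1.]); return R.from_matrix(np.c_[np.cross(Y,Z),Y,Z])
    T=down(yaw); pos=np.array(pos,float); out=[]
    for k in range(n):
        d=Q.inv().apply((pos-p)/(n-k))*100; w=np.degrees((Q.inv()*T).as_rotvec())/(n-k)
        d=d.round(2 if n-k<=1 else 1)+0.; w=w.round(1)+0.
        if abs(d).max()>6.25 or abs(w).max()>10.7: print('TOO BIG')
        out.append([width]+d.round(2).tolist()+w.tolist())
        p=p+Q.apply(d/100); Q=Q*R.from_rotvec(np.radians(w))
    for i in range(0,n,5): print(json.dumps(sum(out[i:i+5],[])))
    return p,Q
def yawof(s): r=R.from_rotvec(s['tcp_rot']).as_matrix(); return np.arctan2(r[1,1],r[0,1])
def st():
    s=read_state(); r=R.from_rotvec(s['tcp_rot']).as_matrix()
    print('t',round(s['time'],2),'p',np.round(s['tool_pos'],4),'yaw',round(yawof(s),4),'z',r[:,2].round(3),'F',np.round(s['wrist_force'],1),'w',round(s['width'],3),'g',round(s['grip_force'],1)); return s
E
python3 -c "
from plan import *
plan([.44,.308,.23],.718,8.5,10)"
```

```text
[8.5, -3.3, -2.5, 0.1, 0.0, 0.0, 3.2, 8.5, -3.5, -2.3, 0.1, 0.0, 0.0, 3.2, 8.5, -3.6, -2.1, 0.1, 0.0, 0.0, 3.2, 8.5, -3.7, -2.0, 0.1, 0.0, 0.0, 3.2, 8.5, -3.8, -1.7, 0.1, 0.0, 0.0, 3.2]
[8.5, -3.9, -1.5, 0.1, 0.0, 0.0, 3.2, 8.5, -4.0, -1.3, 0.1, 0.0, 0.0, 3.2, 8.5, -4.0, -1.1, 0.1, 0.0, 0.0, 3.2, 8.5, -4.1, -0.9, 0.0, -0.1, 0.0, 3.3, 8.5, -4.16, -0.59, 0.05, 0.0, 0.0, 3.2]
```

Emit:
move_arm --series '[8.5,-3.3,-2.5,0.1,0,0,3.2,8.5,-3.5,-2.3,0.1,0,0,3.2,8.5,-3.6,-2.1,0.1,0,0,3.2,8.5,-3.7,-2.0,0.1,0,0,3.2,8.5,-3.8,-1.7,0.1,0,0,3.2]'

```text
time: 0.72
tool_pos: [0.3179, 0.4767, 0.2337]
tcp_rot: [-0.887, -3.013, 0.001]
wrist_force: [0.4, 0.6, 0.7]
width: 0.994
grip_force: 0.0
```

Emit:
move_arm --series '[8.5,-3.9,-1.5,0.1,0,0,3.2,8.5,-4.0,-1.3,0.1,0,0,3.2,8.5,-4.0,-1.1,0.1,0,0,3.2,8.5,-4.1,-0.9,0,-0.1,0,3.3,8.5,-4.2,-0.6,0.1,0,0,3.2]'

```text
time: 1.35
tool_pos: [0.4407, 0.3069, 0.2299]
tcp_rot: [1.301, 2.859, 0.002]
wrist_force: [-0.0, -0.8, 0.0]
width: 0.994
grip_force: 0.0
```

Run:
```python
from plan import *
st(); im,c=snap('wrist','pics/w1.png'); print(c); np.save('w1.npy',[c],allow_pickle=True); print(w2pix('wrist',[[.46,.3217,.03],[.46,.3217,.075]],c))
```

```text
t 1.35 p [0.4407 0.3069 0.2299] yaw 0.717 z [ 0.001  0.001 -1.   ] F [-0.  -0.8  0. ] w 0.994 g 0.0
{'camera_matrix': array([[356.06466923,   0.        , 281.36347748],
       [  0.        , 356.06466923, 212.06987256],
       [  0.        ,   0.        ,   1.        ]]), 'rvec': array([-2.67395947, -1.0016227 , -0.15214564]), 'tvec': array([-0.53444231, -0.09277788,  0.35374236])}
[[305.98483385 184.14984928]
 [309.51435672 196.01334934]]
```

View pics/w1.png

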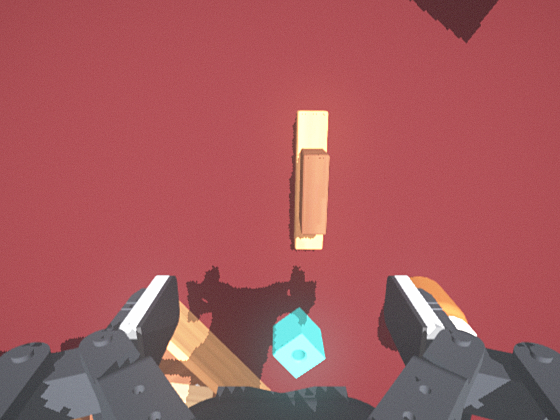

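The block is centred in view: foot top corners (297,111), (328,111), (323,249), (295,249); rib top corners (303,155), (329,154), (326,235), (302,235).

Run:
```python
from fit import *; from plan import plan
c=np.load('w1.npy',allow_pickle=True)[0]
import fit; fit.pix2w=lambda n,p,z:pix2w('wrist',p,z,c)
# image right ~ tool +y ~ block x
t,th=fit.fit('w',[(-.014,.068,.03),(.014,.068,.03),(.014,-.068,.03),(-.014,-.068,.03)],[(297,111),(328,111),(323,249),(295,249)],'foot')
t,th=fit.fit('w',[(-.014,-.068,.03),(.014,-.068,.03),(.014,.068,.03),(-.014,.068,.03)],[(297,111),(328,111),(323,249),(295,249)],'foot')
fit.fit('w',[(-.011,-.035,.075),(.011,-.035,.075),(.011,.035,.075),(-.011,.035,.075)],[(303,156),(329,154),(326,235),(302,235)],'rib')
```

```text
foot [0.4633 0.3247] 0.7164 res mm [[0.2, -0.3], [0.2, -0.2], [-0.0, 0.4], [-0.4, 0.1]]
foot [0.4633 0.3247] -2.4252 res mm [[-20.9, -18.7], [21.4, 18.2], [21.1, 18.8], [-21.5, -18.3]]
rib [0.4637 0.3245] -2.4245 res mm [[-15.7, -15.0], [15.8, 14.5], [16.1, 14.4], [-16.2, -13.8]]
```

```bash
python3 -c "
from plan import *
s=plan([.4635,.3246,.10],.7164,8.5,5)
plan([.4635,.3246,.047],.7164,8.5,3,start=s)"
```

```text
[8.5, 0.1, 0.6, 2.6, 0.0, 0.0, 0.0, 8.5, 0.1, 0.6, 2.6, 0.0, 0.1, 0.0, 8.5, 0.0, 0.6, 2.6, 0.0, 0.0, -0.1, 8.5, 0.1, 0.6, 2.6, 0.0, 0.1, 0.0, 8.5, 0.03, 0.52, 2.57, 0.0, 0.0, -0.1]
[8.5, 0.0, 0.0, 1.8, 0.0, 0.0, 0.0, 8.5, 0.0, 0.0, 1.7, 0.0, 0.0, 0.0, 8.5, 0.0, 0.0, 1.8, 0.0, 0.0, 0.0]
```

Emit:
move_arm --series '[8.5,0.1,0.6,2.6,0,0,0,8.5,0.1,0.6,2.6,0,0.1,0,8.5,0,0.6,2.6,0,0,-0.1,8.5,0.1,0.6,2.6,0,0.1,0,8.5,0,0.5,2.6,0,0,0]'

```text
time: 2.02
tool_pos: [0.46, 0.33, 0.0991]
tcp_rot: [-1.294, -2.859, -0.004]
wrist_force: [-0.3, -0.7, -0.6]
width: 0.995
grip_force: 0.0
```

Emit:
move_arm --series '[8.5,0,0,1.8,0,0,0,8.5,0,0,1.7,0,0,0,8.5,0,0,1.8,0,0,0,5,0,0,0,0,0,0,1.5,0,0,0,0,0,0]' --grip_force 50

```text
time: 2.65
tool_pos: [0.4606, 0.3303, 0.0478]
tcp_rot: [-1.295, -2.86, -0.006]
wrist_force: [0.0, 0.7, 0.3]
width: 0.595
grip_force: 0.0
```

Emit:
move_arm --series '[1.5,0,0,0,0,0,0,1.5,0,0,0,0,0,0,1.5,0,0,0,0,0,0,1.5,0,0,0,0,0,0]'

```text
time: 3.15
tool_pos: [0.4607, 0.3305, 0.0481]
tcp_rot: [-1.295, -2.86, -0.006]
wrist_force: [-0.6, -0.7, 4.9]
width: 0.252
grip_force: 54.1
```

Run:
```python
from plan import *
for i in range(2): st()
im,c=snap('wrist','pics/w2.png'); st(); np.save('w2.npy',[c],allow_pickle=True)
r=R.from_rotvec(c['rvec']); print('cam',-r.inv().apply(c['tvec']))
```

```text
t 3.15 p [0.4607 0.3305 0.0481] yaw 0.7206 z [-0.     0.005 -1.   ] F [-0.6 -0.7  4.9] w 0.252 g 54.1
t 3.15 p [0.4607 0.3305 0.0481] yaw 0.7206 z [-0.     0.005 -1.   ] F [-0.6 -0.7  4.9] w 0.252 g 54.1
t 3.2 p [0.4607 0.3304 0.0481] yaw 0.7205 z [-0.     0.005 -1.   ] F [-1.5  0.7  6.6] w 0.248 g 54.2
cam [0.41197097 0.38638123 0.18385375]
```

View pics/w2.png

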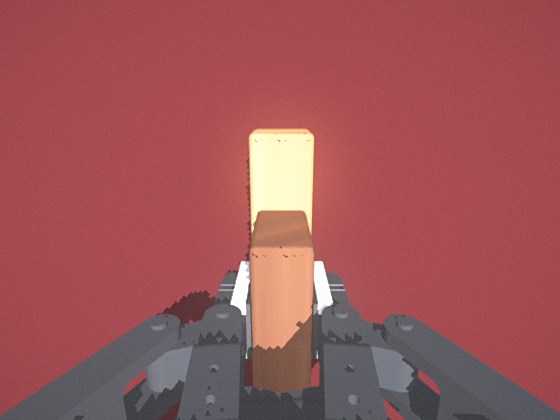

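Run:
```python
from plan import *
c=np.load('w2.npy',allow_pickle=True)[0]; s=read_state(); Q=R.from_rotvec(s['tcp_rot'])
for uv,z in [((281,133),.03),((281,129),.03),((281,248),.075),((281,211),.03),((281,254),.072)]:
    p=pix2w('wrist',uv,z,c); print(uv,(Q.inv().apply(p-s['tool_pos'])*1e3).round(1))
```

```text
(281, 133) [61.9  0.3 18.4]
(281, 129) [63.5  0.3 18.4]
(281, 248) [ 28.4   0.4 -26.8]
(281, 211) [27.4  0.3 18.2]
(281, 254) [ 24.9   0.4 -23.8]
```

Block held square in the fingers, its centre 6 mm toward tool −x. Now lift and carry it to the near end of the board.

```bash
cat >> plan.py <<'E'
TB=np.array([.523,.0195]); TH=-.1687
def b2w(x,y,z,t=TB,th=TH): return [t[0]+np.cos(th)*x-np.sin(th)*y, t[1]+np.sin(th)*x+np.cos(th)*y, z]
E
python3 -c "
from plan import *
s=plan([.4605,.330,.15],.7206,1.5,4)
s=plan(b2w(-.088,.006,.15),TH,1.5,11,start=s)
plan(b2w(-.088,.006,.11),TH,1.5,3,start=s)"
```

```text
[1.5, 0.0, 0.0, -2.5, 0.0, 0.0, 0.0, 1.5, 0.0, 0.0, -2.6, 0.1, -0.1, 0.0, 1.5, 0.0, 0.0, -2.5, 0.0, 0.0, 0.0, 1.5, 0.01, -0.02, -2.59, 0.1, -0.1, 0.0]
[1.5, -1.8, -1.9, 0.0, 0.0, 0.0, 4.6, 1.5, -2.0, -1.7, 0.0, 0.0, 0.0, 4.6, 1.5, -2.1, -1.6, 0.0, 0.0, 0.0, 4.6, 1.5, -2.2, -1.4, 0.0, 0.0, 0.0, 4.6, 1.5, -2.4, -1.2, 0.0, 0.0, 0.0, 4.6]
[1.5, -2.4, -1.0, 0.0, 0.0, 0.0, 4.7, 1.5, -2.5, -0.8, 0.0, 0.0, 0.0, 4.6, 1.5, -2.6, -0.6, 0.0, 0.0, 0.0, 4.7, 1.5, -2.6, -0.4, 0.0, 0.0, 0.0, 4.6, 1.5, -2.7, -0.2, 0.0, 0.0, 0.0, 4.7]
[1.5, -2.68, -0.05, 0.02, 0.0, 0.0, 4.6]
[1.5, 0.0, 0.0, 1.3, 0.0, 0.0, 0.0, 1.5, 0.0, 0.0, 1.3, 0.0, 0.0, 0.0, 1.5, 0.01, 0.0, 1.4, 0.0, 0.0, 0.0]
```

Emit:
move_arm --series '[1.5,0,0,-2.5,0,0,0,1.5,0,0,-2.6,0.1,-0.1,0,1.5,0,0,-2.5,0,0,0,1.5,0,0,-2.6,0.1,-0.1,0,1.5,0,0,0,0,0,0]' --grip_force 70

```text
time: 3.82
tool_pos: [0.4616, 0.3307, 0.151]
tcp_rot: [1.295, 2.861, 0.003]
wrist_force: [0.9, -1.0, -2.1]
width: 0.247
grip_force: 68.9
```

Emit:
move_arm --series '[1.5,-1.8,-1.9,0,0,0,4.6,1.5,-2.0,-1.7,0,0,0,4.6,1.5,-2.1,-1.6,0,0,0,4.6,1.5,-2.2,-1.4,0,0,0,4.6,1.5,-2.4,-1.2,0,0,0,4.6]'

```text
time: 4.45
tool_pos: [0.4484, 0.1972, 0.1472]
tcp_rot: [-1.842, -2.542, 0.007]
wrist_force: [0.1, -0.4, -2.0]
width: 0.253
grip_force: 68.9
```

Emit:
move_arm --series '[1.5,-2.4,-1.0,0,0,0,4.7,1.5,-2.5,-0.8,0,0,0,4.6,1.5,-2.6,-0.6,0,0,0,4.7,1.5,-2.6,-0.4,0,0,0,4.6,1.5,-2.7,-0.2,0,0,0,4.7]'

```text
time: 5.08
tool_pos: [0.4384, 0.0657, 0.1475]
tcp_rot: [-2.318, -2.118, 0.006]
wrist_force: [0.1, -0.3, -2.8]
width: 0.248
grip_force: 68.9
```

Emit:
move_arm --series '[1.5,-2.7,0,0,0,0,4.6,1.5,0,0,0,0,0,0,1.5,0,0,0,0,0,0,1.5,0,0,0,0,0,0]'

```text
time: 5.58
tool_pos: [0.4374, 0.0404, 0.1492]
tcp_rot: [-2.398, -2.028, 0.003]
wrist_force: [0.1, -0.6, -2.6]
width: 0.248
grip_force: 68.9
```

Run:
```python
from plan import *
s=st(); im,c=snap('top','pics/top1.png'); im2,c2=snap('wrist','pics/w3.png')
print(b2w(-.088,.006,.15))
p=np.vstack([cv2.resize(im[150:310,180:380],None,fx=3,fy=3,interpolation=cv2.INTER_CUBIC)])
cv2.imwrite('pics/c2.png',p)
```

```text
t 5.58 p [0.4374 0.0404 0.1492] yaw -0.1666 z [-0.002 -0.001 -1.   ] F [ 0.1 -0.6 -2.6] w 0.248 g 68.9
[np.float64(0.4372566650223809), np.float64(0.040190106498415985), 0.15]
```

View pics/w3.png

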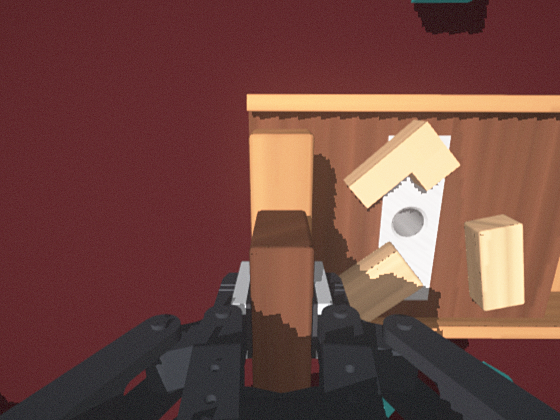

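The wrist view shows the block over the near end, between the curbs. The +y curb's outer top edge is at row 95 (end at column 248), the −y curb's outer edge is near (500,338), and the wide-looking bore is at (408,221). I check these against the board pose.

Run:
```python
from plan import *
c=calibration('wrist'); im=cv2.imread('pics/w3.png')
def w2b(p): 
    d=np.array(p[:2])-TB; return np.array([np.cos(TH)*d[0]+np.sin(TH)*d[1],-np.sin(TH)*d[0]+np.cos(TH)*d[1]])*1e3
for n,uv,z in [('+y outer near(-110,85)',(248,95),.062),('+y outer far(?,85)',(555,95),.062),('-y outer',(500,338),.062),('-y inner',(500,322),.062),('hole(0,0)',(408,221),.05),('steel (20,60)',(450,136),.05),('steel(20,-60)?',(428,300),.05),('blockend foot',(282,133),.133)]:
    print(n,w2b(pix2w('wrist',uv,z,c)).round(1))
for x in (380,530): 
    g=cv2.cvtColor(im,cv2.COLOR_BGR2GRAY)[:,x].astype(int); d=np.diff(g); print(x,[(i,d[i]) for i in range(80,360) if abs(d[i])>15])
s=read_state();print('tcp',w2b(s['tool_pos']))
e=plan(b2w(-.088,.006,.0995),TH,1.5,5)
```

```text
+y outer near(-110,85) [-106.7   85.1]
+y outer far(?,85) [75.6 85.5]
-y outer [ 74.5 -84.5]
-y inner [ 72.  -70.9]
hole(0,0) [1.5 2.2]
steel (20,60) [22.3 60.3]
steel(20,-60)? [ 23.2 -60.2]
blockend foot [-86.3  69.1]
380 [(93, np.int64(82)), (94, np.int64(61)), (110, np.int64(-57)), (111, np.int64(-70)), (118, np.int64(24)), (119, np.int64(25)), (146, np.int64(20)), (147, np.int64(26)), (148, np.int64(18)), (159, np.int64(20)), (160, np.int64(33)), (196, np.int64(-30)), (197, np.int64(-94)), (198, np.int64(-50)), (199, np.int64(27)), (200, np.int64(25)), (203, np.int64(19)), (245, np.int64(-16)), (246, np.int64(-48)), (247, np.int64(-36)), (260, np.int64(30)), (261, np.int64(20)), (273, np.int64(-22)), (274, np.int64(-94)), (314, np.int64(-38)), (316, np.int64(16)), (324, np.int64(-21)), (349, np.int64(-30))]
530 [(93, np.int64(19)), (94, np.int64(74)), (95, np.int64(48)), (110, np.int64(-25)), (111, np.int64(-71)), (112, np.int64(-49)), (117, np.int64(39)), (118, np.int64(20)), (326, np.int64(43)), (337, np.int64(-38)), (338, np.int64(-79))]
tcp [-87.73463161   6.22474443]
[1.5, 0.0, 0.0, 1.0, 0.0, 0.0, 0.0, 1.5, 0.0, 0.0, 1.0, 0.0, 0.0, 0.0, 1.5, 0.0, 0.0, 1.0, 0.0, 0.0, 0.0, 1.5, 0.0, 0.0, 1.0, 0.0, 0.0, 0.1, 1.5, -0.02, -0.02, 1.0, -0.1, 0.1, 0.0]
```

Emit:
move_arm --series '[1.5,0,0,1.0,0,0,0,1.5,0,0,1.0,0,0,0,1.5,0,0,1.0,0,0,0.1,1.5,0,0,1.0,0,0,0,1.5,0,0,0.9,0,0.1,0]'

```text
time: 6.3
tool_pos: [0.4373, 0.0396, 0.0998]
tcp_rot: [-2.4, -2.024, 0.001]
wrist_force: [0.1, -0.5, -1.8]
width: 0.247
grip_force: 68.9
```

Emit:
move_arm --series '[1.5,0,0,0,0,0,0,1.5,0,0,0,0,0,0]'

```text
time: 6.55
tool_pos: [0.4377, 0.0396, 0.1008]
tcp_rot: [-2.401, -2.024, 0.0]
wrist_force: [0.7, -0.5, -1.7]
width: 0.248
grip_force: 68.9
```

Emit:
move_arm --series '[1.5,0,0,0.15,0,0,0,1.5,0,1.0,0,0,0,0,1.5,0,1.2,0,0,0,0,1.5,0,1.2,0,0,0,0,1.5,0,1.2,0,0,0,0]'

```text
time: 7.18
tool_pos: [0.4839, 0.0317, 0.0991]
tcp_rot: [-2.401, -2.024, 0.001]
wrist_force: [-0.1, -0.1, -2.9]
width: 0.246
grip_force: 68.9
```

Emit:
move_arm --series '[1.5,0,1.2,0,0,0,0,1.5,0,1.2,0,0,0,0,1.5,0,1.2,0,0,0,0,1.5,0,1.2,0,0,0,0,1.5,0,1.2,0,0,0,0]'

```text
time: 7.8
tool_pos: [0.5428, 0.0216, 0.099]
tcp_rot: [-2.401, -2.025, 0.001]
wrist_force: [-0.8, 0.1, -1.2]
width: 0.246
grip_force: 69.0
```

Run:
```python
from plan import *
s=st(); d=np.array(s['tool_pos'][:2])-np.array(b2w(0,0,0)[:2]); print(R.from_euler('z',-TH).apply([*d,0])*1e3)
```

```text
t 7.8 p [0.5428 0.0216 0.099 ] yaw -0.1696 z [-0.001  0.001 -1.   ] F [-0.8  0.1 -1.2] w 0.246 g 69.0
[19.13553047  5.43867178  0.        ]
```

Emit:
move_arm --series '[1.5,0,1.2,0,0,0,0,1.5,0,1.2,0,0,0,0,1.5,0,1.2,0,0,0,0,1.5,0,1.2,0,0,0,0,1.5,0,1.2,0,0,0,0]'

```text
time: 8.43
tool_pos: [0.602, 0.0115, 0.0989]
tcp_rot: [-2.401, -2.024, 0.001]
wrist_force: [0.9, 0.6, -1.3]
width: 0.247
grip_force: 69.0
```

Emit:
move_arm --series '[1.5,0,1.2,0,0,0,0,1.5,0,1.2,0,0,0,0,1.5,0,1.0,0,0,0,0,1.5,0,0,0,0,0,0,1.5,0,0,0,0,0,0]'

```text
time: 9.05
tool_pos: [0.6344, 0.0059, 0.0988]
tcp_rot: [-2.4, -2.024, 0.001]
wrist_force: [0.0, -0.6, -1.6]
width: 0.247
grip_force: 69.1
```

Run:
```python
from plan import *
s=st(); d=np.array(s['tool_pos'][:2])-np.array(b2w(0,0,0)[:2]); print(R.from_euler('z',-TH).apply([*d,0])*1e3)
im,c=snap('top','pics/top2.png'); im2,c=snap('wrist','pics/w4.png'); im3,c=snap('scene','pics/s4.png')
o=np.zeros((600,800,3),np.uint8)
o[:400,:440]=cv2.resize(im[100:300,205:425],None,fx=2,fy=2); o[:300,440:800]=cv2.resize(im2,(400,300))[:,:360]
o[300:600,440:800]=cv2.resize(im3[170:320,190:370],None,fx=2,fy=2)
cv2.imwrite('pics/c4.png',o)
```

```text
t 9.05 p [0.6344 0.0059 0.0988] yaw -0.1696 z [-0.002  0.001 -1.   ] F [ 0.  -0.6 -1.6] w 0.247 g 69.1
[112.06019881   5.32950234   0.        ]
```

View pics/c4.png

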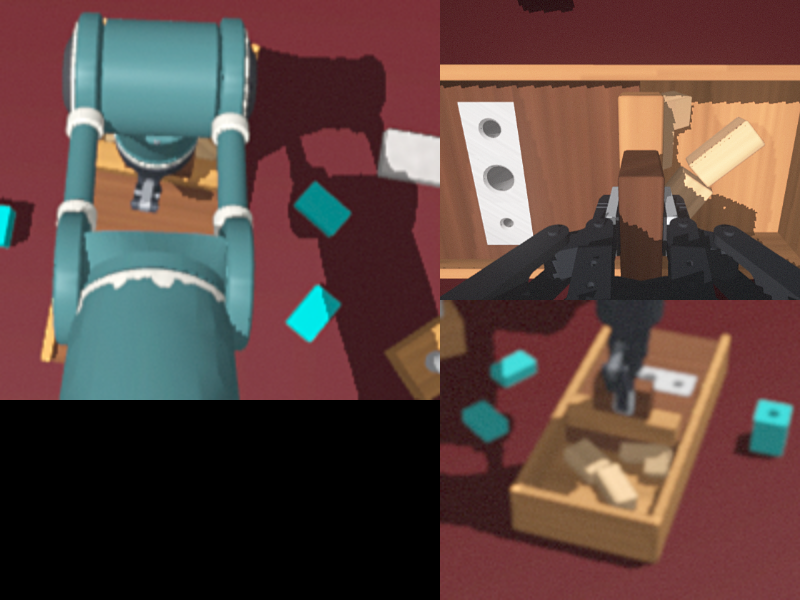

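The sweep worked: all three offcuts lie in the tray. In the wrist view the bores are middle-sized (490,128), wide (499,178) and narrow (507,222), so the middle bore is on the +y side at board (0, +40). Now back off, lift, and return the block to its old place.

```bash
python3 -c "
from plan import *
s=plan(b2w(.062,.0055,.0993),-.1696,1.5,3)
s=plan(b2w(.04,.0055,.15),-.1696,1.5,3,start=s)
s=plan([.4605,.330,.15],.7206,1.5,14,start=s)
s=plan([.4605,.330,.052],.7206,1.5,5,start=s)"
```

```text
[1.5, 0.0, -1.7, 0.0, 0.0, 0.0, 0.0, 1.5, 0.0, -1.6, 0.0, 0.0, 0.0, 0.0, 1.5, 0.01, -1.69, -0.03, -0.1, 0.0, 0.0]
[1.5, 0.0, -0.7, -1.7, 0.0, 0.0, 0.0, 1.5, 0.0, -0.7, -1.7, 0.0, 0.0, 0.0, 1.5, 0.0, -0.8, -1.67, 0.0, 0.0, 0.0]
[1.5, 2.1, -1.1, 0.0, 0.0, 0.0, -3.6, 1.5, 2.1, -1.0, 0.0, 0.0, 0.0, -3.6, 1.5, 2.2, -0.8, 0.0, 0.0, 0.0, -3.7, 1.5, 2.2, -0.7, 0.0, 0.0, 0.0, -3.6, 1.5, 2.3, -0.5, 0.0, 0.0, 0.0, -3.7]
[1.5, 2.3, -0.4, 0.0, 0.0, 0.0, -3.6, 1.5, 2.3, -0.3, 0.0, 0.0, 0.0, -3.7, 1.5, 2.4, -0.1, 0.0, 0.0, 0.0, -3.6, 1.5, 2.3, 0.1, 0.0, 0.0, 0.0, -3.7, 1.5, 2.3, 0.2, 0.0, 0.0, 0.0, -3.6]
[1.5, 2.3, 0.3, 0.0, 0.0, 0.0, -3.7, 1.5, 2.3, 0.5, 0.0, 0.0, 0.0, -3.6, 1.5, 2.3, 0.7, 0.0, 0.0, 0.0, -3.7, 1.5, 2.27, 0.75, 0.01, 0.0, 0.0, -3.6]
[1.5, 0.0, 0.0, 2.0, 0.0, 0.0, 0.0, 1.5, 0.0, 0.0, 1.9, 0.0, 0.0, 0.0, 1.5, 0.0, 0.0, 2.0, 0.0, 0.0, 0.0, 1.5, 0.0, 0.0, 1.9, 0.0, 0.0, 0.0, 1.5, 0.0, -0.01, 2.0, 0.0, 0.0, 0.0]
```

Emit:
move_arm --series '[1.5,0,-1.7,0,0,0,0,1.5,0,-1.6,0,0,0,0,1.5,0,-1.7,0,-0.1,0,0,1.5,0,-0.7,-1.7,0,0,0,1.5,0,-0.7,-1.7,0,0,0]'

```text
time: 9.82
tool_pos: [0.5716, 0.0168, 0.1347]
tcp_rot: [2.401, 2.025, 0.003]
wrist_force: [0.6, -0.4, -0.7]
width: 0.25
grip_force: 68.8
```

Emit:
move_arm --series '[1.5,0,-0.8,-1.7,0,0,0,1.5,2.1,-1.1,0,0,0,-3.6,1.5,2.1,-1.0,0,0,0,-3.6,1.5,2.2,-0.8,0,0,0,-3.7,1.5,2.2,-0.7,0,0,0,-3.6]'

```text
time: 10.45
tool_pos: [0.5346, 0.1075, 0.1517]
tcp_rot: [2.124, 2.313, 0.004]
wrist_force: [0.4, -0.3, -2.3]
width: 0.252
grip_force: 69.1
```

Emit:
move_arm --series '[1.5,2.3,-0.5,0,0,0,-3.7,1.5,2.3,-0.4,0,0,0,-3.6,1.5,2.3,-0.3,0,0,0,-3.7,1.5,2.4,-0.1,0,0,0,-3.6,1.5,2.3,0.1,0,0,0,-3.7]'

```text
time: 11.08
tool_pos: [0.4983, 0.219, 0.1517]
tcp_rot: [1.728, 2.621, 0.004]
wrist_force: [-0.2, 0.6, -3.0]
width: 0.248
grip_force: 69.1
```

Emit:
move_arm --series '[1.5,2.3,0.2,0,0,0,-3.6,1.5,2.3,0.3,0,0,0,-3.7,1.5,2.3,0.5,0,0,0,-3.6,1.5,2.3,0.7,0,0,0,-3.7,1.5,2.3,0.7,0,0,0,-3.6]'

```text
time: 11.7
tool_pos: [0.4606, 0.3309, 0.1517]
tcp_rot: [1.292, 2.862, 0.004]
wrist_force: [0.3, -0.5, -2.5]
width: 0.247
grip_force: 69.1
```

Emit:
move_arm --series '[1.5,0,0,2.0,0,0,0,1.5,0,0,1.9,0,0,0,1.5,0,0,2.0,0,0,0,1.5,0,0,1.9,0,0,0,1.5,0,0,1.8,0,0,0]'

```text
time: 12.32
tool_pos: [0.4604, 0.3295, 0.053]
tcp_rot: [1.296, 2.861, 0.001]
wrist_force: [0.4, -0.2, -1.7]
width: 0.248
grip_force: 69.2
```

Emit:
move_arm --series '[1.5,0,0,0,0,0,0,1.5,0,0,0,0,0,0]'

```text
time: 12.58
tool_pos: [0.4608, 0.33, 0.0543]
tcp_rot: [1.296, 2.861, 0.002]
wrist_force: [-0.5, -0.3, -2.0]
width: 0.25
grip_force: 69.1
```

```bash
python3 -c "
from plan import *
st()"
```

```text
t 12.57 p [0.4608 0.33   0.0543] yaw 0.7204 z [ 0.001  0.001 -1.   ] F [-0.5 -0.3 -2. ] w 0.25 g 69.1
```

Emit:
move_arm --series '[1.5,0,0,0.3,0,0,0,1.5,0,0,0.2,0,0,0,1.5,0,0,0.1,0,0,0,1.5,0,0,0.05,0,0,0,1.5,0,0,0,0,0,0]'

```text
time: 13.2
tool_pos: [0.4606, 0.3298, 0.0482]
tcp_rot: [1.295, 2.861, 0.001]
wrist_force: [-2.0, -2.5, 4.8]
width: 0.25
grip_force: 69.9
```

Touching down (+5 N). Release, lift clear, and plan the way to the rack.

Emit:
move_arm --series '[3.0,0,0,0,0,0,0,6.0,0,0,0,0,0,0,8.0,0,0,0,0,0,0,8.0,0,0,0,0,0,0,8.0,0,0,-1.0,0,0,0]'

```text
time: 13.82
tool_pos: [0.4595, 0.3293, 0.0569]
tcp_rot: [-1.295, -2.861, 0.002]
wrist_force: [-0.1, 0.7, -0.6]
width: 0.937
grip_force: 0.0
```

Emit:
move_arm --series '[8.0,0,0,-3.0,0,0,0,8.0,0,0,-4.0,0,0,0,8.0,0,0,-5.0,0,0,0,8.0,0,0,-3.0,0,0,0,8.0,0,0,0,0,0,0]'

```text
time: 14.45
tool_pos: [0.4623, 0.3312, 0.212]
tcp_rot: [1.294, 2.858, 0.012]
wrist_force: [-0.1, 0.0, -0.9]
width: 0.937
grip_force: 0.0
```

```bash
python3 -c "
from plan import *
st()
s=plan([.440,-.35,.22],.5716,8.5,18)"
```

```text
t 14.45 p [0.4623 0.3312 0.212 ] yaw 0.7206 z [ 0.007  0.005 -1.   ] F [-0.1  0.  -0.9] w 0.937 g 0.0
[8.5, -2.8, -2.6, -0.1, 0.0, 0.0, 0.5, 8.5, -2.8, -2.6, -0.1, 0.0, 0.0, 0.5, 8.5, -2.8, -2.5, -0.1, 0.0, 0.0, 0.5, 8.5, -2.8, -2.5, -0.1, 0.0, 0.0, 0.5, 8.5, -2.8, -2.5, -0.1, 0.0, 0.0, 0.5]
[8.5, -2.9, -2.5, 0.0, 0.0, 0.0, 0.5, 8.5, -2.9, -2.4, -0.1, 0.0, 0.0, 0.5, 8.5, -2.9, -2.4, 0.0, 0.0, 0.0, 0.5, 8.5, -2.9, -2.4, -0.1, 0.1, 0.0, 0.5, 8.5, -3.0, -2.4, 0.0, 0.0, 0.0, 0.4]
[8.5, -3.0, -2.3, -0.1, 0.1, 0.0, 0.5, 8.5, -3.0, -2.3, 0.0, 0.0, 0.0, 0.4, 8.5, -3.0, -2.3, 0.0, 0.1, 0.0, 0.5, 8.5, -3.0, -2.3, -0.1, 0.0, 0.0, 0.4, 8.5, -3.0, -2.3, 0.0, 0.1, 0.0, 0.5]
[8.5, -3.1, -2.2, 0.0, 0.0, 0.0, 0.4, 8.5, -3.1, -2.2, -0.1, 0.1, 0.0, 0.5, 8.5, -3.1, -2.17, -0.04, 0.0, 0.0, 0.4]
```

```bash
python3 -c "
from plan import *
s=plan([.490,-.388,.24],.5716,8.5,15)"
```

```text
[8.5, -3.7, -3.0, -0.2, 0.0, 0.0, 0.6, 8.5, -3.8, -3.0, -0.2, 0.0, 0.0, 0.6, 8.5, -3.8, -2.9, -0.2, 0.0, 0.0, 0.6, 8.5, -3.8, -2.9, -0.2, 0.0, 0.0, 0.6, 8.5, -3.8, -2.9, -0.2, 0.0, 0.0, 0.6]
[8.5, -3.9, -2.8, -0.2, 0.1, 0.0, 0.6, 8.5, -3.9, -2.8, -0.2, 0.0, 0.0, 0.5, 8.5, -3.9, -2.8, -0.2, 0.1, 0.0, 0.6, 8.5, -4.0, -2.7, -0.2, 0.0, 0.0, 0.5, 8.5, -4.0, -2.7, -0.2, 0.1, 0.0, 0.6]
[8.5, -4.0, -2.6, -0.2, 0.0, 0.0, 0.5, 8.5, -4.0, -2.6, -0.2, 0.1, 0.0, 0.6, 8.5, -4.1, -2.6, -0.2, 0.0, 0.0, 0.5, 8.5, -4.1, -2.5, -0.2, 0.1, 0.0, 0.6, 8.5, -4.09, -2.44, -0.2, 0.0, 0.0, 0.5]
```

Emit:
move_arm --series '[8.5,-3.7,-3.0,-0.2,0,0,0.6,8.5,-3.8,-3.0,-0.2,0,0,0.6,8.5,-3.8,-2.9,-0.2,0,0,0.6,8.5,-3.8,-2.9,-0.2,0,0,0.6,8.5,-3.8,-2.9,-0.2,0,0,0.6]'

```text
time: 15.08
tool_pos: [0.4684, 0.0889, 0.2161]
tcp_rot: [-1.37, -2.826, 0.001]
wrist_force: [-0.1, -0.3, -1.1]
width: 0.997
grip_force: 0.0
```

Emit:
move_arm --series '[8.5,-3.9,-2.8,-0.2,0.1,0,0.6,8.5,-3.9,-2.8,-0.2,0,0,0.5,8.5,-3.9,-2.8,-0.2,0.1,0,0.6,8.5,-4.0,-2.7,-0.2,0,0,0.5,8.5,-4.0,-2.7,-0.2,0.1,0,0.6]'

```text
time: 15.7
tool_pos: [0.4775, -0.1511, 0.2263]
tcp_rot: [-1.438, -2.789, 0.007]
wrist_force: [0.5, -0.3, -0.4]
width: 0.996
grip_force: 0.0
```

Emit:
move_arm --series '[8.5,-4.0,-2.6,-0.2,0,0,0.5,8.5,-4.0,-2.6,-0.2,0.1,0,0.6,8.5,-4.1,-2.6,-0.2,0,0,0.5,8.5,-4.1,-2.5,-0.2,0.1,0,0.6,8.5,-4.1,-2.4,-0.2,0,0,0.5]'

```text
time: 16.32
tool_pos: [0.4876, -0.3901, 0.2367]
tcp_rot: [-1.502, -2.752, 0.01]
wrist_force: [-0.1, -0.5, 0.8]
width: 0.992
grip_force: 0.0
```

Emit:
move_arm --series '[8.5,0,0,0,0,0,0,8.5,0,0,0,0,0,0,8.5,0,0,0,0,0,0]'

```text
time: 16.7
tool_pos: [0.4882, -0.3876, 0.2377]
tcp_rot: [-1.5, -2.755, 0.01]
wrist_force: [0.5, 0.6, -0.3]
width: 0.994
grip_force: 0.0
```

Run:
```python
from plan import *
st(); im,c=snap('wrist','pics/w5.png'); np.save('w5.npy',[c],allow_pickle=True); st()
```

```text
t 16.7 p [ 0.4882 -0.3876  0.2377] yaw 0.5733 z [-0.007 -0.003 -1.   ] F [ 0.5  0.6 -0.3] w 0.994 g 0.0
t 16.75 p [ 0.4884 -0.3877  0.238 ] yaw 0.5735 z [-0.007 -0.004 -1.   ] F [-0.   0.5  0.3] w 0.993 g 0.0
```

View pics/w5.png

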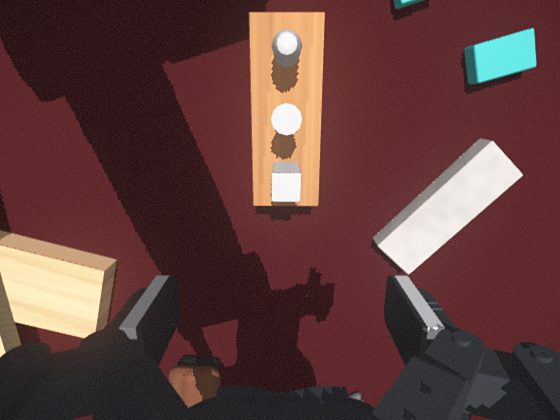

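The pin's square head top is at (272-301, 174-201), aligned with the tool. The rack runs from (250,13) to (318,206), and a foreign wood plank sits at left, around (60,290).

Run:
```python
from fit import *; from plan import *
import fit
c=np.load('w5.npy',allow_pickle=True)[0]; fit.pix2w=lambda n,p,z:pix2w('wrist',p,z,c)
# rack x ~ image right (tool y), rack y ~ image up (tool x)
fit.fit('w',[(-.03,.08,.055),(.03,.08,.055),(.03,-.08,.055),(-.03,-.08,.055)],[(250,13),(324,13),(318,206),(254,206)],'rack')
t,th=fit.fit('w',[(-.011,.011,.11),(.011,.011,.11),(.011,-.011,.11),(-.011,-.011,.11)],[(273,174),(300,174),(300.5,201),(272.5,201)],'pin')
for z in (.03,.08): print(pix2w('wrist',(115,262),z,c))
s=read_state();print(Q:=R.from_rotvec(s['tcp_rot']).inv().apply(np.array([*t,.11])-s['tool_pos'])*1e3)
e=plan([*t,.14],.5716,8.5,5); plan([*t,.076],.5716,8.5,4,start=e)
```

```text
rack [ 0.4574 -0.3337] 0.5721 res mm [[0.3, 0.4], [-0.5, -0.2], [-0.2, -0.2], [0.3, -0.1]]
pin [ 0.4843 -0.3754] 0.5763 res mm [[1.0, 0.1], [-0.5, -0.9], [-0.5, 0.3], [-0.0, 0.6]]
[ 0.38649696 -0.55775014  0.03      ]
[ 0.39565723 -0.5236827   0.08      ]
[ 12.44977555   4.2999915  128.02494314]
[8.5, 0.2, 0.1, 2.0, -0.1, 0.0, 0.0, 8.5, 0.3, 0.1, 2.0, -0.1, 0.0, 0.0, 8.5, 0.2, 0.1, 1.9, -0.1, 0.0, 0.0, 8.5, 0.3, 0.0, 2.0, -0.1, 0.0, 0.1, 8.5, 0.25, 0.07, 1.9, -0.1, 0.0, 0.0]
[8.5, 0.0, 0.0, 1.6, 0.0, 0.0, 0.0, 8.5, 0.0, 0.0, 1.6, 0.0, 0.0, 0.0, 8.5, 0.0, 0.0, 1.6, 0.0, 0.0, 0.0, 8.5, -0.01, 0.0, 1.6, 0.0, 0.0, 0.0]
```

Emit:
move_arm --series '[8.5,0.2,0.1,2.0,-0.1,0,0,8.5,0.3,0.1,2.0,-0.1,0,0,8.5,0.2,0.1,1.9,-0.1,0,0,8.5,0.3,0,2.0,-0.1,0,0.1,8.5,0.2,0.1,1.9,-0.1,0,0]'

```text
time: 17.38
tool_pos: [0.4845, -0.3767, 0.1386]
tcp_rot: [-1.507, -2.756, -0.001]
wrist_force: [-0.6, 0.2, -0.1]
width: 1.0
grip_force: 0.0
```

Emit:
move_arm --series '[8.5,0,0,1.6,0,0,0,8.5,0,0,1.6,0,0,0,8.5,0,0,1.6,0,0,0,8.5,0,0,1.5,0,0,0,6,0,0,0,0,0,0]'

```text
time: 18.0
tool_pos: [0.484, -0.3763, 0.0755]
tcp_rot: [-1.506, -2.755, -0.002]
wrist_force: [0.4, 0.4, -0.1]
width: 0.814
grip_force: 0.0
```

```bash
python3 -c "
from plan import *
s=st(); print(R.from_rotvec(s['tcp_rot']).inv().apply(np.array([.4844,-.3756,.076])-s['tool_pos'])*1e3)"
```

```text
t 18.0 p [ 0.484  -0.3763  0.0755] yaw 0.5704 z [-0.002  0.002 -1.   ] F [ 0.4  0.4 -0.1] w 0.814 g 0.0
[ 0.41862916  0.73504745 -0.45765635]
```

Well centred. Close on the head, then lift a little and check.

Emit:
move_arm --series '[3.5,0,0,0,0,0,0,1.5,0,0,0,0,0,0,1.5,0,0,0,0,0,0,1.5,0,0,0,0,0,0,1.5,0,0,0,0,0,0]' --grip_force 60

```text
time: 18.62
tool_pos: [0.4856, -0.3777, 0.0785]
tcp_rot: [1.505, 2.754, -0.0]
wrist_force: [-0.5, -0.4, 5.5]
width: 0.249
grip_force: 59.1
```

```bash
python3 -c "
from plan import *
s=st()"
```

```text
t 18.62 p [ 0.4856 -0.3777  0.0785] yaw 0.5704 z [ 0.002 -0.001 -1.   ] F [-0.5 -0.4  5.5] w 0.249 g 59.1
```

Emit:
move_arm --series '[1.5,0,0,-2.0,0,0,0,1.5,0,0,-3.0,0,0,0,1.5,0,0,-3.0,0,0,0,1.5,0,0,-3.0,0,0,0,1.5,0,0,0,0,0,0]'

```text
time: 19.25
tool_pos: [0.4864, -0.3783, 0.1912]
tcp_rot: [1.504, 2.751, -0.001]
wrist_force: [-0.2, 0.0, -1.4]
width: 0.253
grip_force: 59.6
```

```bash
python3 -c "
from plan import *
s=st(); TB2=np.array([.525,.0195])
b=b2w(.002,.040,0); print('bore',b)
# two rows of extra: hover short of the bore so that the camera sees it
plan(b2w(.002,.040,.19),-.1687,1.5,14)"
```

```text
t 19.25 p [ 0.4864 -0.3783  0.1912] yaw 0.5704 z [ 0.005 -0.004 -1.   ] F [-0.2  0.  -1.4] w 0.253 g 59.6
bore [np.float64(0.5316876455930383), np.float64(0.05859635295075186), 0]
[1.5, 2.5, 2.0, 0.0, 0.0, 0.0, 3.0, 1.5, 2.5, 1.8, 0.0, 0.0, 0.0, 3.0, 1.5, 2.6, 1.7, 0.0, 0.0, 0.0, 3.0, 1.5, 2.7, 1.5, 0.0, 0.0, 0.0, 3.0, 1.5, 2.8, 1.4, 0.0, 0.0, 0.0, 3.0]
[1.5, 2.9, 1.3, 0.0, 0.0, 0.0, 3.0, 1.5, 2.9, 1.1, 0.0, 0.0, 0.0, 3.0, 1.5, 3.0, 0.9, 0.0, 0.0, 0.0, 3.0, 1.5, 3.0, 0.8, 0.0, 0.1, 0.0, 3.1, 1.5, 3.1, 0.6, 0.0, 0.0, 0.0, 3.0]
[1.5, 3.1, 0.5, 0.0, 0.1, 0.1, 3.1, 1.5, 3.2, 0.3, 0.0, 0.0, 0.0, 3.0, 1.5, 3.1, 0.1, 0.0, 0.1, 0.1, 3.1, 1.5, 3.18, -0.03, 0.0, 0.0, 0.0, 3.0]
```

```bash
python3 -c "
from plan import *
e=plan(b2w(.002,.0,.19),-.1687,1.5,13)
plan(b2w(.002,.0,.135),-.1687,1.5,2,start=e)"
```

```text
[1.5, 2.4, 1.9, 0.0, 0.0, 0.0, 3.3, 1.5, 2.5, 1.8, 0.0, 0.0, 0.0, 3.3, 1.5, 2.6, 1.6, 0.0, 0.0, 0.0, 3.2, 1.5, 2.7, 1.5, 0.0, 0.0, 0.0, 3.3, 1.5, 2.8, 1.3, 0.0, 0.0, 0.0, 3.2]
[1.5, 2.9, 1.1, 0.0, 0.0, 0.0, 3.3, 1.5, 2.9, 1.0, 0.0, 0.0, 0.0, 3.2, 1.5, 3.0, 0.8, 0.0, 0.1, 0.0, 3.3, 1.5, 3.0, 0.6, 0.0, 0.0, 0.0, 3.2, 1.5, 3.0, 0.5, 0.0, 0.1, 0.1, 3.3]
[1.5, 3.0, 0.3, 0.0, 0.0, 0.0, 3.2, 1.5, 3.1, 0.1, 0.0, 0.1, 0.1, 3.3, 1.5, 3.07, -0.01, 0.01, 0.0, 0.0, 3.2]
[1.5, 0.0, 0.0, 2.7, 0.0, 0.0, 0.0, 1.5, 0.0, 0.0, 2.8, 0.0, 0.0, 0.0]
```

Emit:
move_arm --series '[1.5,2.4,1.9,0,0,0,3.3,1.5,2.5,1.8,0,0,0,3.3,1.5,2.6,1.6,0,0,0,3.2,1.5,2.7,1.5,0,0,0,3.3,1.5,2.8,1.3,0,0,0,3.2]'

```text
time: 19.88
tool_pos: [0.4992, -0.2225, 0.1855]
tcp_rot: [-1.883, -2.511, -0.0]
wrist_force: [-0.0, 0.0, -1.6]
width: 0.249
grip_force: 59.7
```

Emit:
move_arm --series '[1.5,2.9,1.1,0,0,0,3.3,1.5,2.9,1.0,0,0,0,3.2,1.5,3.0,0.8,0,0.1,0,3.3,1.5,3.0,0.6,0,0,0,3.2,1.5,3.0,0.5,0,0.1,0.1,3.3]'

```text
time: 20.5
tool_pos: [0.513, -0.0698, 0.1856]
tcp_rot: [-2.218, -2.217, 0.004]
wrist_force: [-0.3, 0.1, -0.6]
width: 0.25
grip_force: 59.7
```

Emit:
move_arm --series '[1.5,3.0,0.3,0,0,0,3.2,1.5,3.1,0.1,0,0.1,0.1,3.3,1.5,3.1,0,0,0,0,3.2,1.5,0,0,2.7,0,0,0,1.5,0,0,2.8,0,0,0]'

```text
time: 21.12
tool_pos: [0.5223, 0.0214, 0.1308]
tcp_rot: [-2.394, -2.025, 0.004]
wrist_force: [-0.8, -1.3, -1.7]
width: 0.247
grip_force: 59.7
```

Emit:
move_arm --series '[1.5,0,0,0,0,0,0,1.5,0,0,0,0,0,0,1.5,0,0,0,0,0,0]'

```text
time: 21.5
tool_pos: [0.5244, 0.0206, 0.1339]
tcp_rot: [-2.397, -2.024, -0.001]
wrist_force: [-0.1, -0.4, -1.0]
width: 0.251
grip_force: 59.7
```

Run:
```python
from plan import *
st(); im,c=snap('wrist','pics/w6.png'); s=st(); np.save('w6.npy',[c,s],allow_pickle=True)
```

```text
t 21.5 p [0.5244 0.0206 0.1339] yaw -0.1682 z [-0.002  0.003 -1.   ] F [-0.1 -0.4 -1. ] w 0.251 g 59.7
t 21.55 p [0.5244 0.0206 0.1339] yaw -0.1681 z [-0.002  0.003 -1.   ] F [ 0.2 -0.5 -1.2] w 0.246 g 59.7
```

View pics/w6.png

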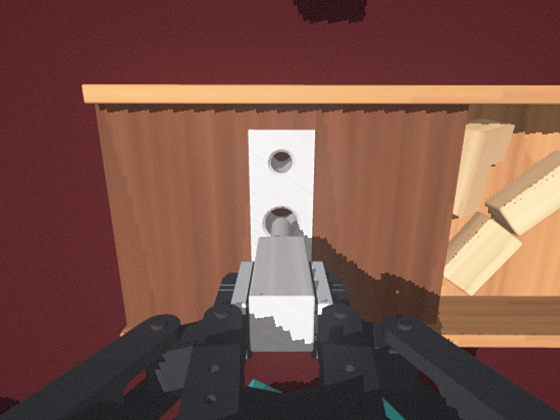

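The middle bore is at (281,161), with the stem tip in front of the wide bore near (282,222). Head top face is at rows 297-350, columns 250-315.

Run:
```python
from plan import *
c,s=np.load('w6.npy',allow_pickle=True); Q=R.from_rotvec(s['tcp_rot']); P=s['tool_pos']
im=cv2.imread('pics/w6.png'); g=cv2.cvtColor(im,cv2.COLOR_BGR2GRAY)
roi=g[140:185,255:310]; m=(roi<150).astype(np.uint8)
for k in cv2.findContours(m,cv2.RETR_EXTERNAL,cv2.CHAIN_APPROX_NONE)[0]:
    if len(k)>=20: (x,y),ax,a=cv2.fitEllipse(k); uv=(x+255,y+140); print('bore px',uv,ax)
def loc(uv,z): return (Q.inv().apply(pix2w('wrist',uv,z,c)-P)*1e3).round(1)
print('bore tool',loc(uv,.05),pix2w('wrist',uv,.05,c))
for u in [(249,130),(314,130)]: print('steel',loc(u,.05))
for u in [(250,297),(315,297),(250,350),(315,350)]: print('head top',loc(u,P[2]+.0315))
for u in [(259,238),(310,238)]: print('shoulder front',loc(u,P[2]-.0235))
for u in [(282,216),(282,218),(274,225),(290,225)]: print('tip front',loc(u,P[2]-.0685))
o=cv2.resize(im[120:360,220:345],None,fx=4,fy=4,interpolation=cv2.INTER_CUBIC)[:600]
cv2.imwrite('pics/c6.png',o)
```

```text
bore px (279.7096920013428, 159.8998317718506) (15.851067543029785, 21.23076057434082)
bore tool [40.9  0.2 84. ] [0.5312131  0.06115049 0.05      ]
steel [ 58.9 -18.3  84.1]
steel [58.9 20.8 84. ]
head top [ 13.8  -9.  -31.4]
head top [ 13.8  12.4 -31.5]
head top [ -7.   -9.6 -31.5]
head top [ -7.   13.  -31.6]
shoulder front [13.  -9.4 23.6]
shoulder front [13.1 15.  23.5]
tip front [ 9.5  1.6 68.5]
tip front [ 8.2  1.6 68.5]
tip front [ 3.8 -3.3 68.5]
tip front [ 3.8  6.4 68.5]
```

View pics/c6.png

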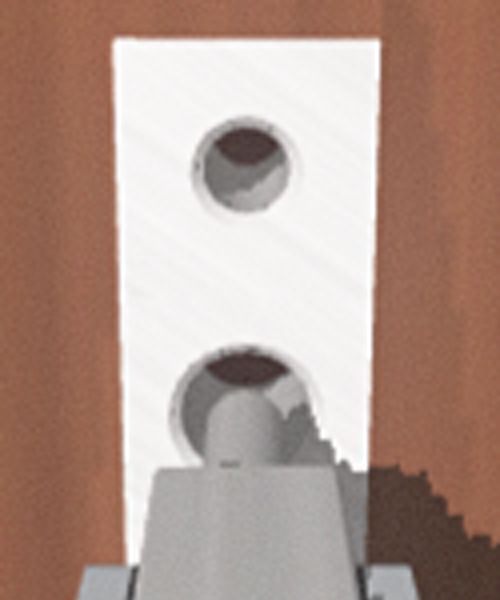

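Emit:
move_arm --series '[1.5,1.2,0,0,0,0,0,1.5,1.2,0,0,0,0,0,1.5,1.3,0,0.4,0,0.1,0,1.5,0,0,0.5,0,0,0,1.5,0,0,0,0,0,0]'

```text
time: 22.18
tool_pos: [0.5287, 0.0574, 0.1227]
tcp_rot: [-2.393, -2.024, 0.002]
wrist_force: [0.1, -1.0, -1.7]
width: 0.246
grip_force: 59.7
```

Emit:
move_arm --series '[1.5,0,0,0,0,0,0,1.5,0,0,0,0,0,0]'

```text
time: 22.42
tool_pos: [0.5296, 0.057, 0.1238]
tcp_rot: [-2.396, -2.023, -0.001]
wrist_force: [-0.1, -0.1, -1.0]
width: 0.245
grip_force: 59.7
```

Run:
```python
from plan import *
c0,s0=np.load('w6.npy',allow_pickle=True)
im,c=snap('wrist','pics/w7.png'); s=st(); np.save('w7.npy',[c,s],allow_pickle=True)
print((R.from_rotvec(s0['tcp_rot']).inv().apply(s['tool_pos']-s0['tool_pos'])*1e3).round(2))
cv2.imwrite('pics/c7.png',cv2.resize(im[150:300,210:350],None,fx=4,fy=4,interpolation=cv2.INTER_CUBIC))
```

```text
t 22.48 p [0.5296 0.057  0.1238] yaw -0.1683 z [-0.004  0.005 -1.   ] F [ 0.2 -0.  -1.4] w 0.249 g 59.7
[36.73 -0.87 10.22]
```

View pics/c7.png

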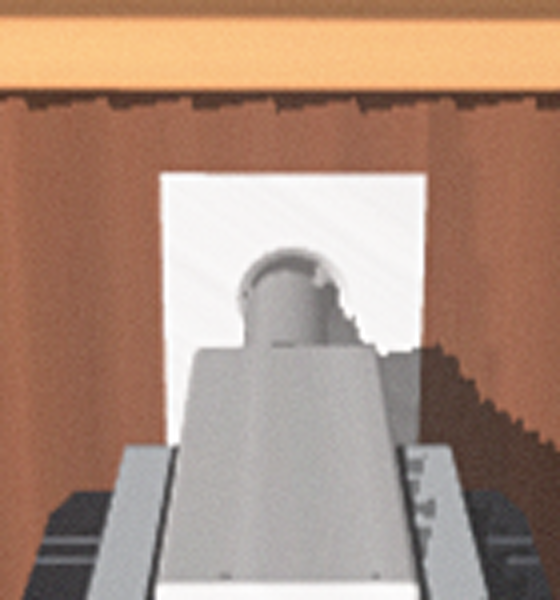

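The stem tip is over the middle bore: bore rim at crop x 240-340, stem at 247-328, so about +0.8 mm in tool y is needed. That was picture 11, one more than the 10 allowed. I'll view no more and finish by numbers and force.

Run:
```python
from plan import *
c,s=np.load('w7.npy',allow_pickle=True); Q=R.from_rotvec(s['tcp_rot']); P=s['tool_pos']
k=lambda x,y:(x/4+210-.375,y/4+150-.375)
loc=lambda uv,z:(Q.inv().apply(pix2w('wrist',uv,z,c)-P)*1e3).round(1)
print('steel',loc(k(160,172),.05),loc(k(427,172),.05)); print('rim far',loc(k(290,248),.05),loc(k(290,256),.05),'sides',loc(k(240,297),.05),loc(k(340,297),.05))
print('tip far',loc(k(287,262),P[2]-.0685),loc(k(287,266),P[2]-.0685),'stem sides',loc(k(247,310),P[2]-.06),loc(k(328,310),P[2]-.06))
print('shoulder',loc(k(196,348),P[2]-.0235),loc(k(380,348),P[2]-.0235))
```

```text
steel [ 22.6 -18.   74. ] [22.6 22.4 73.8]
rim far [10.6  1.7 73.9] [ 9.3  1.7 73.8] sides [ 2.6 -6.1 73.9] [ 2.6  9.4 73.8]
tip far [10.   1.2 68.5] [ 9.4  1.2 68.5] stem sides [ 5.4 -4.6 60. ] [ 5.4  7.2 60. ]
shoulder [13.7 -9.6 23.6] [13.7 12.4 23.5]
```

```bash
python3 -c "
from plan import *
s=read_state(); Q=R.from_rotvec(s['tcp_rot']); p=np.array(s['tool_pos'])+Q.apply([0,.0003,0])
plan(p,-.1683,1.5,1)"
```

```text
[1.5, 0.0, 0.03, 0.0, -0.3, -0.2, 0.0]
```

Emit:
move_arm --series '[1.5,0,0.03,0,-0.3,-0.2,0,1.5,0,0,0.2,0,0,0,1.5,0,0,0.2,0,0,0,1.5,0,0,0.1,0,0,0,1.5,0,0,0,0,0,0]'

```text
time: 23.1
tool_pos: [0.5297, 0.0572, 0.1185]
tcp_rot: [-2.4, -2.027, -0.001]
wrist_force: [0.8, -0.5, -0.3]
width: 0.252
grip_force: 59.7
```

Emit:
move_arm --series '[1.5,0,0,0.1,0,0,0,1.5,0,0,0.1,0,0,0,1.5,0,0,0.1,0,0,0,1.5,0,0,0,0,0,0]'

```text
time: 23.6
tool_pos: [0.53, 0.057, 0.1157]
tcp_rot: [2.399, 2.027, 0.002]
wrist_force: [0.4, -1.3, -1.2]
width: 0.253
grip_force: 59.7
```

No contact force with the tip nominally below the deck, so it has entered. Continue down with checks.

Emit:
move_arm --series '[1.5,0,0,0.2,0,0,0,1.5,0,0,0.2,0,0,0,1.5,0,0,0.2,0,0,0,1.5,0,0,0,0,0,0]'

```text
time: 24.1
tool_pos: [0.53, 0.057, 0.1095]
tcp_rot: [2.4, 2.027, 0.001]
wrist_force: [0.9, -2.7, -1.3]
width: 0.254
grip_force: 59.7
```

```bash
python3 -c "
from plan import *
s=st();print(R.from_rotvec(s['tcp_rot']).inv().apply(s['wrist_force']),s['torque'])"
```

```text
t 24.1 p [0.53   0.057  0.1095] yaw -0.1678 z [ 0.001  0.    -1.   ] F [ 0.9 -2.7 -1.3] w 0.254 g 59.7
[-2.50086052  1.36576308  1.33998669] [-0.64920711 -0.30044505 -0.01688101]
```

Emit:
move_arm --series '[1.5,-0.04,0.02,0.2,0,0,0,1.5,0,0,0.4,0,0,0,1.5,0,0,0.4,0,0,0,1.5,0,0,0.4,0,0,0,1.5,0,0,0,0,0,0]'

```text
time: 24.72
tool_pos: [0.5297, 0.0568, 0.095]
tcp_rot: [-2.399, -2.027, -0.001]
wrist_force: [1.7, -1.2, -3.7]
width: 0.249
grip_force: 59.6
```

```bash
python3 -c "
from plan import *
s=st();print(R.from_rotvec(s['tcp_rot']).inv().apply(s['wrist_force']),s['torque'])"
```

```text
t 24.73 p [0.5297 0.0568 0.095 ] yaw -0.1679 z [ 0.     0.001 -1.   ] F [ 1.7 -1.2 -3.7] w 0.249 g 59.6
[-0.93451995  1.86318635  3.73801413] [-0.50575748 -0.30472463  0.00658209]
```

Emit:
move_arm --series '[1.5,-0.01,0.02,0.4,0,0,0,1.5,0,0,0.4,0,0,0,1.5,0,0,0.4,0,0,0,1.5,0,0,0.4,0,0,0,1.5,0,0,0,0,0,0]'

```text
time: 25.35
tool_pos: [0.5298, 0.0567, 0.079]
tcp_rot: [-2.399, -2.027, -0.0]
wrist_force: [0.0, -1.5, -1.7]
width: 0.247
grip_force: 59.7
```

```bash
python3 -c "
from plan import *
s=st();print(R.from_rotvec(s['tcp_rot']).inv().apply(s['wrist_force']),s['torque'])"
```

```text
t 25.35 p [0.5298 0.0567 0.079 ] yaw -0.1679 z [-0.     0.001 -1.   ] F [ 0.  -1.5 -1.7] w 0.247 g 59.7
[-1.48732186  0.26826615  1.65159755] [-0.29327408 -0.16574113  0.06344459]
```

Smooth. The shoulder is expected at TCP z ≈ 0.0735, so I go in small steps.

Emit:
move_arm --series '[1.5,-0.01,0,0.2,0,0,0,1.5,0,0,0.2,0,0,0,1.5,0,0,0.1,0,0,0,1.5,0,0,0.05,0,0,0,1.5,0,0,0,0,0,0]'

```text
time: 25.98
tool_pos: [0.5301, 0.0567, 0.0741]
tcp_rot: [-2.4, -2.027, -0.001]
wrist_force: [0.7, -0.3, -1.9]
width: 0.251
grip_force: 59.7
```

Emit:
move_arm --series '[1.5,0,0,0.05,0,0,0,1.5,0,0,0.05,0,0,0,1.5,0,0,0.05,0,0,0,1.5,0,0,0,0,0,0]'

```text
time: 26.48
tool_pos: [0.5302, 0.0566, 0.0735]
tcp_rot: [-2.4, -2.027, -0.001]
wrist_force: [-3.0, 0.3, 4.9]
width: 0.248
grip_force: 60.5
```

Seated: contact at exactly z = 0.0735. A slight press, then let go and lift straight up.

Emit:
move_arm --series '[1.5,0,0,0.05,0,0,0,1.5,0,0,0,0,0,0,2.6,0,0,0,0,0,0,4.0,0,0,0,0,0,0,5.0,0,0,0,0,0,0]'

```text
time: 27.1
tool_pos: [0.5301, 0.0566, 0.072]
tcp_rot: [-2.4, -2.027, -0.001]
wrist_force: [-0.2, -0.4, 0.5]
width: 0.587
grip_force: 0.0
```

Emit:
move_arm --series '[5.0,0,0,0,0,0,0,5.0,0,0,-1.0,0,0,0,5.0,0,0,-2.0,0,0,0,5.0,0,0,-3.0,0,0,0,5.0,0,0,-4.0,0,0,0]'

```text
time: 27.72
tool_pos: [0.5293, 0.0565, 0.1728]
tcp_rot: [-2.399, -2.027, 0.001]
wrist_force: [0.7, -0.0, -0.3]
width: 0.585
grip_force: 0.0
```

Emit:
move_arm --series '[5.0,0,0,-4.0,0,0,0,5.0,0,0,-2.0,0,0,0,5.0,-3,-3,0,0,0,0,5.0,-3,-3,0,0,0,0,5.0,0,0,0,0,0,0]'

```text
time: 28.35
tool_pos: [0.4591, 0.0064, 0.2326]
tcp_rot: [2.401, 2.025, 0.001]
wrist_force: [1.0, -0.4, -0.1]
width: 0.584
grip_force: 0.0
```

Emit:
move_arm --series '[5.0,0,0,0,0,0,0,5.0,0,0,0,0,0,0,5.0,0,0,0,0,0,0]'

```text
time: 28.72
tool_pos: [0.4615, 0.0077, 0.2321]
tcp_rot: [-2.399, -2.028, -0.001]
wrist_force: [-0.4, -0.2, 0.0]
width: 0.582
grip_force: 0.0
```

Run:
```python
from plan import *
s=st(); im,c=snap('wrist','pics/w8.png'); g=cv2.cvtColor(im,cv2.COLOR_BGR2GRAY)
hsv=cv2.cvtColor(im,cv2.COLOR_BGR2HSV)
# predicted head-top outline if seated (z .105), vs measured bright blob there
ctr=np.array([.5302,.0566])+2.7e-3*np.array([.167,.986]); Rm=R.from_euler('z',-.168).as_matrix()[:2,:2]
q=[[*(ctr+Rm@np.array(v)),.105] for v in [(-.011,.011),(.011,.011),(.011,-.011),(-.011,-.011)]]
pp=w2pix('wrist',q,c); print('pred',pp.round(1).tolist(),'area',round(cv2.contourArea(pp.astype(np.float32))))
x0,y0=(pp.min(0)-25).astype(int); x1,y1=(pp.max(0)+25).astype(int); x0=max(x0,0);y0=max(y0,0)
print(x0,y0); roi=hsv[y0:y1,x0:x1]
for r in roi[::4,::4]: print(' '.join(f'{int(p[2]):3d}{"." if p[1]<40 else "w"}' for p in r))
```

```text
t 28.73 p [0.4615 0.0077 0.2321] yaw -0.1671 z [ 0.001  0.001 -1.   ] F [-0.4 -0.2  0. ] w 0.582 g 0.0
pred [[348.5, 104.5], [379.7, 104.5], [377.2, 136.2], [346.8, 136.2]] area 976
321 79
 96w 144w 144w 181w  99w 135w 178w 170w  96w 141w 172w  98w 105w 138w 169w 157w 107w 139w 178w  95w 128w
180w 174w 173w 175w 170w 172w 175w 176w 176w 173w 168w 166w 168w 169w 161w 156w 171w 172w 177w 169w 160w
176w 177w 174w 175w 168w 171w 177w 176w 174w 172w 167w 169w 170w 172w 161w 164w 175w 176w 174w 174w 154w
178w 169w 171w 179w 168w 168w 175w 173w 173w 168w 158w 167w 171w 170w 160w 163w 167w 175w 175w 172w 159w
177w 170w 255. 253. 253. 253. 252. 252. 253. 253. 252. 252. 251. 252. 155w 162w 169w 175w 177w 170w 158w
175w 170w 255. 253. 252. 253. 252. 252. 251. 253. 252. 252. 251. 251. 156w 160w 174w 177w 175w 171w 164w
175w 175w 255. 253. 253. 237. 241. 236. 249. 248. 250. 248. 248. 249. 244. 191w 177w 184w 177w 170w 161w
178w 174w 255. 253. 255. 171. 172. 164. 254. 254. 253. 254. 253. 253. 253. 216. 178w 180w 180w 169w 152w
176w 173w 255. 251. 255. 171. 172. 164. 254. 253. 253. 253. 253. 253. 2
[... 593 characters left out ...]
 148. 162. 165. 167. 162. 163. 141. 136. 168w 163w 179w 175w 166w 170w
175w 173w 251. 253. 252. 252. 152. 155. 155. 149. 151. 156. 150. 100w  96w 169w 165w 178w 178w 164w 166w
173w 179w 252. 252. 253. 252. 254. 144. 153. 153. 151. 158. 149.  94w 101w 173w 165w 168w 172w 163w 172w
174w 182w 253. 253. 251. 253. 252. 255. 146. 153. 152. 149. 150. 100w  99w 172w 167w 176w 172w 164w 173w
171w 189w 252. 253. 253. 245. 168. 155. 206. 144. 143. 153. 151.  94w  99w 172w 168w 174w 172w 162w 168w
175w 205w 252. 251. 230.  83w  88w  88w 130. 203. 254. 253. 255. 170w 173w 170w 166w 180w 171w 166w 170w
176w 200w 253. 254. 102.  86w  86w 121. 174. 151. 244. 252. 255. 169w 169w 173w 166w 183w 175w 166w 172w
```

The pin head is where a seated pin should be: top at rows 103-133 and columns 349-380, against the predicted 104-136 and 348-379. One last numeric check for the block, the rack and the bystanders, then hand in.

Run:
```python
from plan import *
a=cv2.imread('pics/top0.png').astype(int); im,c=snap('top','pics/top9.png'); im=im.astype(int)
for n,(x0,y0,x1,y1) in dict(block=(95,230,175,295),punches=(395,235,458,305),pin=(458,230,485,270),jar=(120,150,170,195),stone=(390,160,470,205)).items():
    d=abs(a-im).max(2)[y0:y1,x0:x1]>50; print(n,d.sum(),d.size)
# hue-based block position
f=lambda I:(lambda m:(m.sum(),np.argwhere(m).mean(0).round(1)))(cv2.inRange(cv2.cvtColor(I[225:295,95:175].astype(np.uint8),cv2.COLOR_BGR2HSV),(8,80,60),(28,255,255))>0)
print(f(a),f(im)); print(read_state()['time'])
```

```text
block 66 5200
punches 1405 4410
pin 273 1080
jar 0 2250
stone 416 3600
(np.int64(1113), array([38.6, 37.1])) (np.int64(1124), array([37.9, 36.8]))
28.825
```

```bash
python3 -c "
from workcell import *
print(finish_job())"
```

```text
the job is handed in; nothing more can be done
None
```

I handed the job in at about 29 s: offcuts swept into the tray, push block standing back in its old place, and gauge pin shoulder-down in the middle bore and released. I viewed 11 pictures, one over the limit of 10, and did not visually check the punches and oilstone after lifting the pin; the top-view changes there look like arm shadow.

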